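# Set the curing lamp to its third step and start it

## Robot

A 6-joint arm with a two-finger parallel gripper is mounted at the origin on the work surface. World frame = base frame: x ahead of the robot, y to its left, z up, the work surface at z = 0. Lengths are in m, angles in rad, forces in N, time in s.
With the tool pointing down it reaches from about 0.275 to 0.975 m from the base axis. Payload 8.4 kg.
Tool frame: the origin (TCP) lies at the very end of the fingers, on their centre line; the grasp point (between the pads) lies 19 mm behind it; x points along the fingers, y is the direction in which the jaws open and shut, and the axes are right-handed (so a half turn about x gives the same grasp; the last joint's range is limited). The gripper opens to 92 mm and grips with 3 to 60 N. Pads are 20 mm wide; open, the fingers measure 128 mm over their backs; the gripper's body (75 mm by 189 mm) begins 69 mm behind the grasp point.
Start: joints at [1.204, 0.353, 1.633, -0, 1.155, -0.002], TCP at [0.223, 0.584, 0.215] pointing down, gripper open.
Joint ranges: [-2.63, 2.63], [-0.92, 2.1], [0.06, 2.66], [-1.3, 4.44], [0, 2.69], [-3.02, 3.02]. Speed limits (rad/s): [2.22, 2.22, 2.79, 3.14, 3.14, 3.14].

## Interface

Orientations are given as a rotation vector (axis times angle).
In Python, from workcell import robot, optics, look_for, regions_of gives the robot as it stands.
- The arm moves only by the tool send_rows, never from a script. Its arguments are lists of equal length, an entry for each row: "dp": the shift along the tool's x, y, z in m, a list of three; "twist": the turn about the tool's x in degrees; "grip": the closure, from -1 (fully open) to 1 (shut). In form: {"dp": [[x, y, z], ...], "twist": [twist, ...], "grip": [grip, ...]}. A call has 1 to 20 rows; each row shifts and turns the pose as measured when the row begins, along the tool's axes as they then stand; what a row does not reach is not made up. A row lasts 1/10 s, in which the tool goes at most 50 mm and 8.59 degrees, less where a joint would pass 70% of its speed; a pose out of reach is approached as far as the arm can. A call is refused whole if a number of a shift passes 0.05 or a number of a turn 8.59, either way. A call with a gripper value outside its range is refused whole. The fingers move at their own pace and stop on an object; the grip force is fixed at half the most. Time passes only in rows, so rows that do not move let the fingers close. It gives the time, the measured TCP pose, the force and the opening at its end, in the units of the state.
- robot.state(): the state, without advancing time (a new reading comes with each control period).
- optics.read_camera(name): name is "scene" or "side" or "wrist"; returns the picture (384x512x3 uint8, red, green, blue); there is no depth.
- optics.calibration(name): a dict with "intrinsics" (3x3 intrinsics, pixels), "extrinsics" (4x4, takes a point from world to camera coordinates); the wrist camera has in their place "tool_from_camera" (4x4, takes a point from camera to tool coordinates, whose origin is the TCP and whose axes are the tool frame's). Camera axes: x right, y up, looking along -z (the intrinsics and any distortion apply to the point x, -y, -z); pixel columns grow to the right and rows downward; lengths in m; the calibration is good to about 2 mm. A picture is of the moment at which its call begins: read the wrist's pose just before it. calibration takes no time and is no camera call.
- robot.sign_off(): hands the job in, once; it reports no verdict.
Trained networks look in the newest picture that a camera, given by its name, has taken for a name from the list of things; names that differ only in an ending like _2 or _b are one class to them, and where a whole thing is asked for, a point or a joint stands for the part that bears it (a point fixed in the world has none). Each returns a list of dicts, best first, with "conf" (0 to 1); they miss things now and then, are a little off and sometimes report something else, mostly with a low value. They report only what shows in the picture. A call takes as long as a camera call.
- look_for(camera, label): "extent" ([centre column, centre row, width, height] in pixels, round what is visible of it).
- regions_of(camera, label): "region" (384x512 bool, what is visible of it) and "extent" ([centre column, centre row, width, height] in pixels, round what is visible of it).
The state is a dict: "time": time; "joints": joint angles; "dq": joint speeds; "tau": joint torques, N m; "ee_pos": TCP position; "tool_rot": TCP orientation; "force": force on the tool from outside, world axes, zero at the start; "wrist_torque": the same for the moment, N m; "grip_width": finger opening in m.
Only numpy, scipy, OpenCV 4.12 (cv2) and the standard library are available. Lean on these libraries where they do the work, as an engineer would, in place of code of your own. Each camera call takes 0.05 s, during which the arm holds its last target.

## Task

On the light-curing unit, push the orange lever along its slot, away from its parked end, until it has clicked into the third detent, and leave it resting there without ever running past it. Push it with the fingertips, never pinch it. Then press the green start button fully down and let go; leave the casts, jars, cup and brush where they are.

Things in the scene. Friction and masses are not known exactly. Their poses are not given: they have to be found in the camera images.
- unit: the light-curing unit, fixed: white control deck 200 (its x) by 300 (its y) mm, 70 mm high; on its +y end (y = 150 to 250 mm) a black curing chamber with an amber window, 100 mm high. Origin under the deck's centre, on the table. The lever slot runs along the unit's y at x = 0, in a black strip on the deck.
- lever (a joint): lever travel in m along the unit's +y; 0 = parked end, lever at y = -95 mm in the unit. Starts at rest at 0 to 0.024. Runs free (under 1 N) to 28 mm, then each ridge resists with 4 to 6 N at its foot, fading to nothing at its crest; past it the lever jumps up to 9 mm into the next detent, where it stays. Detents: 46, 64, 82 (third), 100, 118 mm; ridge crests: 37, 55, 73, 91, 109 mm; end stop 122 mm.
- lever_top (a point): centre of the lever's white top, 36 mm above the deck. The lever is an upright orange paddle, 32 mm wide across the slot, 16 mm thick along it, from 4 to 36 mm above the deck.
- lever_tail (a point): centre of the lever's flat -y face, 32 mm wide and 28 mm high (8 mm from the lever's middle, 18 mm above the deck). Touching this half and the +y half at once counts as pinching. Push here, towards the unit's +y. Same axes as the unit.
- start_top (a point): centre of the top of the green start button, 28 mm across, 22 mm above the deck, at x = -60, y = 70 mm in the unit, in a black round housing 44 mm across that rises 12 mm above the deck.
- start (a joint): how far the button is pressed, in m: 0 up, 0.006 fully down (about 5 N); a spring returns it.
- cast_deck: loose plaster dental cast with yellowish front teeth, about 55 x 50 mm, 29 mm high, origin at the centre of its underside; a bystander standing on the deck behind the slot
- cast_glass: loose plaster dental cast with yellowish front teeth, about 55 x 50 mm, 29 mm high, origin at the centre of its underside; a bystander on the glass plate at the robot's right
- jar_deck: loose white jar, 32 mm across, 38 mm high, on the deck behind the slot, origin under it; a bystander
- jar_glass: loose white jar, 36 mm across, 42 mm high, on the glass plate, origin under it; a bystander
- cup: loose white ceramic cup, 72 mm across, 80 mm high, at the robot's left, origin under it; a bystander
- brush: loose thin brush with a black handle, 155 mm long, 8 mm thick, lying on the curing chamber, origin under its middle; a bystander

How it is judged:
By the outcome, as a careful person would: the job done as asked, in the order asked, and still so for the second after the job is handed in, with the robot touching nothing.
It also fails if it takes over 72 s, if anything falls off the work surface, if the arm or the gripper's body presses on something with over 40 N, if the wrist force passes 120 N, or if a joint passes its speed limit or range.

## Working session

There is one attempt and no reset: what is moved stays moved. The work goes in short steps, Python scripts to look and compute and a tool call to move; the robot and the scene stay as the last step left them, time stands still between calls to the robot, and variables do not carry over. Pictures are saved under pics/ and viewed, and the job is handed in when it is done.

Besides the shell and the picture viewer there is one more tool, called after "Request:" as name(argument=value, ...) on one line, values as JSON. send_rows: Moves the arm, as the interface text tells. Its arguments: {"type":"object","properties":{"dp":{"type":"array","items":{"type":"array","items":{"type":"number"}}},"twist":{"type":"array","items":{"type":"number"}},"grip":{"type":"array","items":{"type":"number"}}},"required":["dp","twist","grip"]}

```bash
ls; mkdir -p pics; python3 - <<'E'
from workcell import robot, optics, look_for, regions_of
import cv2, numpy as np
print(robot.state())
for c in ["scene","side","wrist"]:
    im=optics.read_camera(c); cv2.imwrite(f"pics/{c}0.png",im[:,:,::-1])
    k=optics.calibration(c); print(c,{a:np.round(b,4).tolist() if not isinstance(b,(str,type(None))) else b for a,b in k.items()})
    for l in ["unit","lever","lever_top","start_top","lever_tail"]:
        r=look_for(c,l); print(c,l,[(round(float(x["conf"]),2),np.round(x["extent"],1).tolist()) for x in r[:2]])
E
```

```text
pics
{'time': 0.0, 'joints': array([ 1.20359015e+00,  3.53637229e-01,  1.63414375e+00, -1.38539093e-05,
        1.15516335e+00, -2.38547906e-03]), 'dq': array([2.25980640e-05, 2.55067313e-03, 5.53897279e-04, 2.10841715e-03,
       1.05406263e-03, 6.67172692e-04]), 'tau': array([ 1.60948148e-04, -5.93849194e+01, -3.34211791e+01,  6.96197804e-02,
        2.34062743e-02, -1.16688343e-04]), 'ee_pos': array([0.22280803, 0.58341045, 0.21386639]), 'tool_rot': array([ 0.28519669,  1.55201373, -0.287297  ]), 'force': array([-0.20865312,  0.47526986,  0.2397678 ]), 'wrist_torque': array([ 0.00340182, -0.06533361, -0.0474936 ]), 'grip_width': 0.09202885904798065}
scene {'intrinsics': [[367.7566, 0.0, 252.3997], [0.0, 367.7566, 191.5929], [0.0, 0.0, 1.0]], 'extrinsics': [[0.2518, 0.9677, -0.0115, -0.1449], [-0.7707, 0.2077, 0.6024, 0.3859], [0.5853, -0.1428, 0.7981, -1.3766], [0.0, 0.0, 0.0, 1.0]]}
scene unit [(0.58, [240.2, 209.0, 156.3, 87.8])]
scene lever [(0.56, [191.3, 198.6, 11.5, 13.8])]
scene lever_top []
scene start_top [(0.39, [246.4, 181.9, 12.8, 7.3])]
scene lever_tail []
side {'intrinsics': [[449.2742, 0.0, 261.2525], [0.0, 449.2742, 190.0666], [0.0, 0.0, 1.0]], 'extrinsics': [[-0.9948, -0.1016, 0.0104, 0.563], [0.0841, -0.7569, 0.6481, -0.0853], [-0.058, 0.6456, 0.7615, -1.3096], [0.0, 0.0, 0.0, 1.0]]}
side unit [(0.93, [254.3, 194.6, 111.7, 122.2])]
side lever [(0.68, [269.8, 144.6, 11.9, 15.5])]
side lever_top [(0.47, [246.2, 209.1, 43.3, 13.5]), (0.4, [270.0, 141.6, 12.3, 10.1])]
side start_top [(0.5, [251.1, 194.2, 114.1, 122.5])]
side lever_tail [(0.48, [269.4, 349.9, 32.3, 44.9])]
wrist {'intrinsics': [[314.5391, 0.0, 251.1739], [0.0, 314.5391, 184.6111], [0.0, 0.0, 1.0]], 'tool_from_camera': [[0.0002, 0.2728, -0.9621, -0.1697], [1.0, -0.0015, -0.0002, -0.0003], [-0.0015, -0.9621, -0.2728, -0.079], [0.0, 0.0, 0.0, 1.0]]}
wrist unit []
wrist lever []
wrist lever_top []
wrist start_top []
wrist lever_tail []
```

```bash
python3 - <<'E'
import cv2
a=cv2.imread("pics/scene0.png")[130:270,130:350];cv2.imwrite("pics/scene0z.png",cv2.resize(a,None,fx=3.6,fy=3.6,interpolation=cv2.INTER_CUBIC))
a=cv2.imread("pics/side0.png")[110:280,170:350];cv2.imwrite("pics/side0z.png",cv2.resize(a,None,fx=3.5,fy=3.5,interpolation=cv2.INTER_CUBIC))
E
```

```text
(no output)
```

View pics/scene0.png

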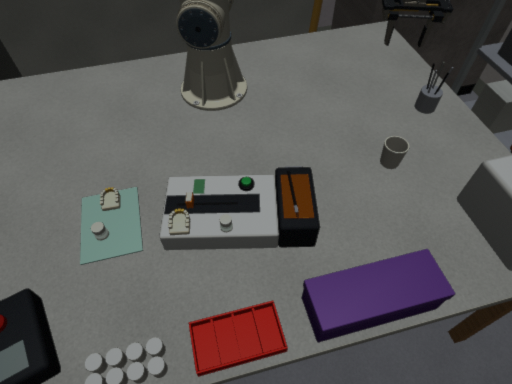

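View pics/side0.png

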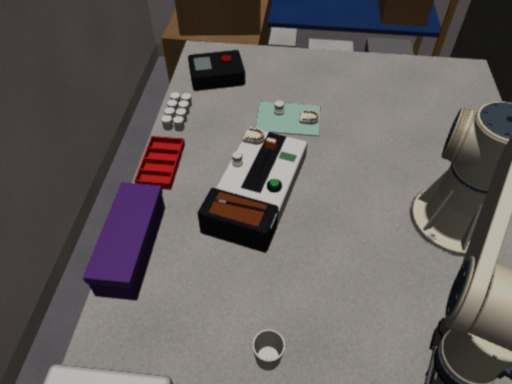

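```bash
sleep 0
```

```text
(no output)
```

View pics/wrist0.png

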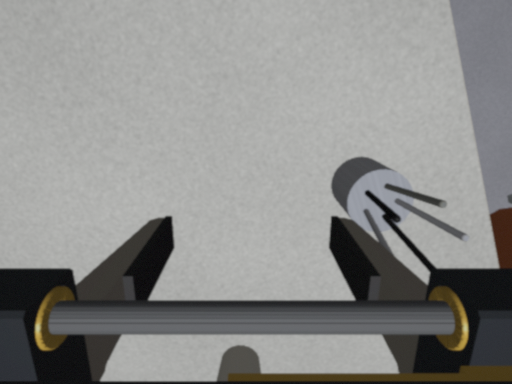

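View zooms.

View pics/scene0z.png

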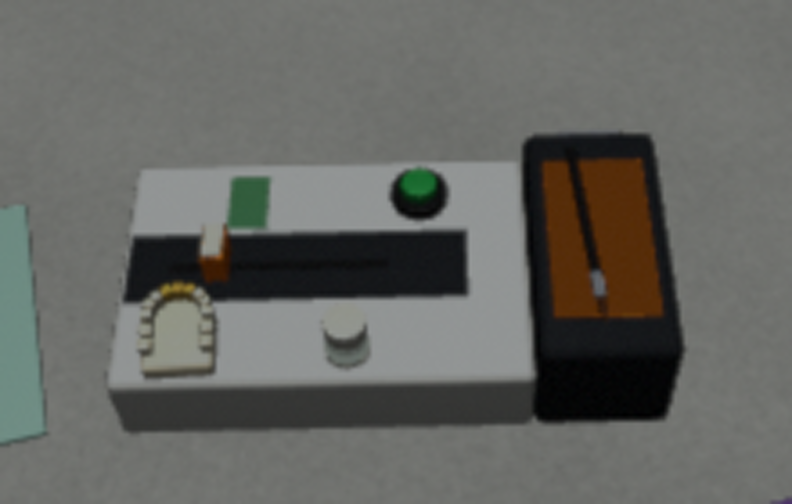

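View pics/side0z.png

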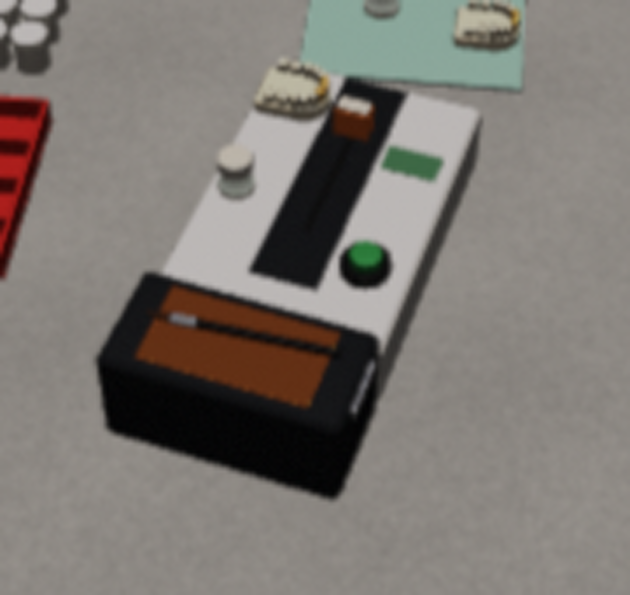

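```bash
cat > h.py <<'E'
from workcell import robot, optics, look_for, regions_of
import cv2, numpy as np
from scipy.spatial.transform import Rotation as R
from scipy.optimize import least_squares
def proj(c,P,st=None):
    P=np.atleast_2d(P).astype(float); k=optics.calibration(c); K=k["intrinsics"]
    if c=="wrist":
        Rt=R.from_rotvec(st["tool_rot"]).as_matrix(); T=np.eye(4);T[:3,:3]=Rt;T[:3,3]=st["ee_pos"]
        E=np.linalg.inv(T@np.array(k["tool_from_camera"]))
    else: E=np.array(k["extrinsics"])
    q=P@E[:3,:3].T+E[:3,3]; q=q*[1,-1,-1]; u=q@np.array(K).T
    return u[:,:2]/u[:,2:]
def unit2w(p,P):
    P=np.atleast_2d(P).astype(float); c,s=np.cos(p[2]),np.sin(p[2])
    return P@np.array([[c,-s,0],[s,c,0],[0,0,1]]).T+[p[0],p[1],0]
E
python3 - <<'E'
from h import *
sc=[((140,170),(-.1,-.15,.07)),((524,163),(-.1,.15,.07)),((112,385),(.1,-.15,.07)),((419,183),(-.06,.07,.092))]
si=[((481,116),(-.1,-.15,.07)),((366,255),(-.06,.07,.092))]
def res(p):
    r=[]
    for a,b in sc: r.append(proj("scene",unit2w(p,b))[0]-(np.array(a)/3.6+130))
    for a,b in si: r.append(proj("side",unit2w(p,b))[0]-(np.array(a)/3.5+[170,110]))
    return np.ravel(r)
s=least_squares(res,[.55,0,0]); print(s.x,np.round(res(s.x),1))
p=s.x; np.save("p.npy",p)
st=robot.state(); print(R.from_rotvec(st["tool_rot"]).as_matrix().round(3))
# lever: base at deck z=.074? top pixel
for c,px in (("scene",np.array([214,236])/3.6+130),("side",np.array([355,104])/3.5+[170,110])):
    f=least_squares(lambda q:(proj(c,unit2w(p,[q[0],q[1],.106]))[0]-px),[0,-.08]); print(c,f.x)
E
```

```text
[ 0.57462593 -0.08345643 -0.2362299 ] [ 0.3 -1.5  0.5 -1.8 -1.4  1.1  1.2 -0.6 -0.2 -1.7 -1.2  0.1]
[[ 0.     0.357  0.934]
 [ 0.     0.934 -0.357]
 [-1.     0.     0.   ]]
scene [-0.00244055 -0.07960595]
side [-0.0028635  -0.08232623]
```

```bash
cat >> h.py <<'E'
def delta(P,p=None,st=None):
    st=st or robot.state(); p=np.load("p.npy") if p is None else p
    M=R.from_rotvec(st["tool_rot"]).as_matrix()
    w=unit2w(p,P)[0]; a=np.degrees(np.arctan2(M[1,1],M[0,1])); 
    d=M.T@(w-st["ee_pos"])
    return "target w",w.round(4),"tool d mm",(d*1e3).round(1),"twist",round(a-(90+np.degrees(p[2])),2)
E
python3 -c "
from h import *
print(*delta([0,-.06,.24]))"
```

```text
target w [ 0.5606 -0.1418  0.24  ] tool d mm [ -25.4 -557.5  574.3] twist -7.37
```

Request:
send_rows(dp=[[-0.0015,-0.028,0.029],[-0.0015,-0.028,0.029],[-0.0015,-0.028,0.029],[-0.0015,-0.028,0.029],[-0.0015,-0.028,0.029],[-0.0015,-0.028,0.029],[-0.0015,-0.028,0.029],[-0.0015,-0.028,0.029],[-0.0015,-0.028,0.029],[-0.0015,-0.028,0.029],[-0.0015,-0.028,0.029],[-0.0015,-0.028,0.029],[-0.0015,-0.028,0.029],[-0.0015,-0.028,0.029],[-0.0015,-0.028,0.029],[-0.0015,-0.028,0.029],[-0.0015,-0.028,0.029],[-0.0015,-0.028,0.029],[0,0,0],[0,0,0]], twist=[0,0,0,0,0,0,0,0,0,0,0,0,0,0,0,0,0,0,-7.4,0], grip=[1,1,1,1,1,1,1,1,1,1,1,1,1,1,1,1,1,1,1,1])

```text
time: 2.9
ee_pos: [0.5439, -0.0989, 0.2443]
tool_rot: [0.185, 1.553, -0.177]
force: [-0.5, 0.3, -0.4]
grip_width: 0.0003
```

```bash
python3 -c "
from h import *
print(*delta([0,-.06,.24])); st=robot.state(); print(st['time'],st['grip_width'],st['force'])"
```

```text
target w [ 0.5606 -0.1418  0.24  ] tool d mm [  4.3 -37.9  26. ] twist 0.34
2.9 0.00032445758326136694 [-0.52638273  0.29238426 -0.42962702]
```

Request:
send_rows(dp=[[0.002,-0.02,0.0],[0.002,-0.02,0.0],[0,0,0],[0,0,0]], twist=[0.3,0,0,0], grip=[1,1,1,1])

```text
time: 3.3
ee_pos: [0.5341, -0.137, 0.2401]
tool_rot: [0.198, 1.552, -0.189]
force: [-0.2, -0.2, -0.8]
grip_width: 0.0004
```

```bash
python3 - <<'E'
from h import *
st=robot.state(); im=optics.read_camera("wrist"); cv2.imwrite("pics/w1.png",im[:,:,::-1])
print({k:v.tolist() if hasattr(v,'tolist') else v for k,v in st.items()})
import pickle; pickle.dump(st,open("st1.pkl","wb"))
for l in ["unit","lever","lever_top","start_top","start","lever_tail","cast_deck","jar_deck"]:
    r=look_for("wrist",l); print(l,[(round(float(x["conf"]),2),np.round(x["extent"],1).tolist()) for x in r[:2]])
p=np.load("p.npy")
print(proj("wrist",unit2w(p,[[-.06,.07,.092],[0,-.081,.106],[-.1,-.15,.07]]),st))
E
```

```text
{'time': 3.3, 'joints': [-0.2583700157856503, 0.2090074330271043, 1.7708997020983899, 0.007808643093601086, 1.152569863546778, -1.5852797625255592], 'dq': [-0.001440151261322482, -0.0031967030635013352, 0.006440797768466778, -0.0027141224180991875, -0.0018931906377070815, 0.018057407766144926], 'tau': [-0.7114068791270256, -48.90679478645325, -33.51255655288696, -0.048974279779940844, 0.017238679574802518, -0.08819413371384144], 'ee_pos': [0.5341280856476838, -0.1369537043361571, 0.24006105827221827], 'tool_rot': [0.19824955105215597, 1.5520640693639702, -0.18906352589361958], 'force': [-0.20349905721535583, -0.1951090586839287, -0.7684912885862081], 'wrist_torque': [-0.015039317822466345, -0.04346288797111932, 0.002398435150170744], 'grip_width': 0.000375688083969604}
unit [(0.92, [336.7, 183.2, 346.4, 180.6])]
lever [(0.75, [232.9, 192.6, 20.0, 37.1])]
lever_top [(0.68, [233.4, 194.8, 19.6, 37.6])]
start_top [(0.75, [373.9, 134.8, 27.7, 26.7])]
start [(0.58, [375.2, 139.6, 28.4, 23.7])]
lever_tail [(0.68, [233.3, 194.1, 14.6, 35.0])]
cast_deck [(0.77, [210.2, 238.2, 36.5, 53.9])]
jar_deck [(0.85, [319.2, 251.5, 36.2, 33.0])]
[[379.85992225 139.89069337]
 [231.38888281 202.17445751]
 [164.27293269 100.54665842]]
```

View pics/w1.png

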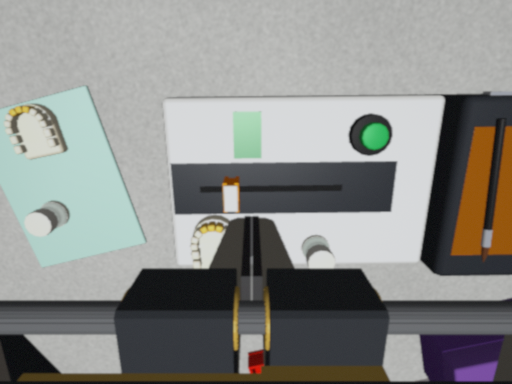

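```bash
cat > fit.py <<'E'
from h import *
import pickle
st=pickle.load(open("st1.pkl","rb"))
obs=[((167,98.5),(-.1,-.15,.07)),((440,95.5),(-.1,.15,.07)),((375.3,136.5),(-.06,.07,.092)),((178,266),(.1,-.15,.07)),((429,263),(.1,.15,.07))]
def res(p): return np.ravel([proj("wrist",unit2w(p,b),st)[0]-a for a,b in obs])
s=least_squares(res,[.57,-.08,-.23],x_scale=[.01,.01,.01]); p=s.x; print(p,np.round(res(p),1))
np.save("p.npy",p)
print("slot",proj("wrist",unit2w(p,[[0,-.095,.07],[0,.027,.07]]),st))
f=least_squares(lambda q:(proj("wrist",unit2w(p,[q[0],q[1],.106]),st)[0]-(231,198.5)),[0,-.08]); print(f.x)
E
python3 fit.py
python3 - <<'E'
import cv2
a=cv2.imread("pics/w1.png")[80:280,155:450];cv2.imwrite("pics/w1z.png",cv2.resize(a,None,fx=2.7,fy=2.7,interpolation=cv2.INTER_CUBIC))
E
```

```text
[ 0.57127253 -0.08510519 -0.22377936] [-6.3  1.1  9.3 -2.5  1.8 -0.3 -0.4  3.6 -5.3  1. ]
slot [[218.53594905 190.22825732]
 [326.59911409 187.7625185 ]]
[-0.00207052 -0.07888092]
```

View pics/w1z.png

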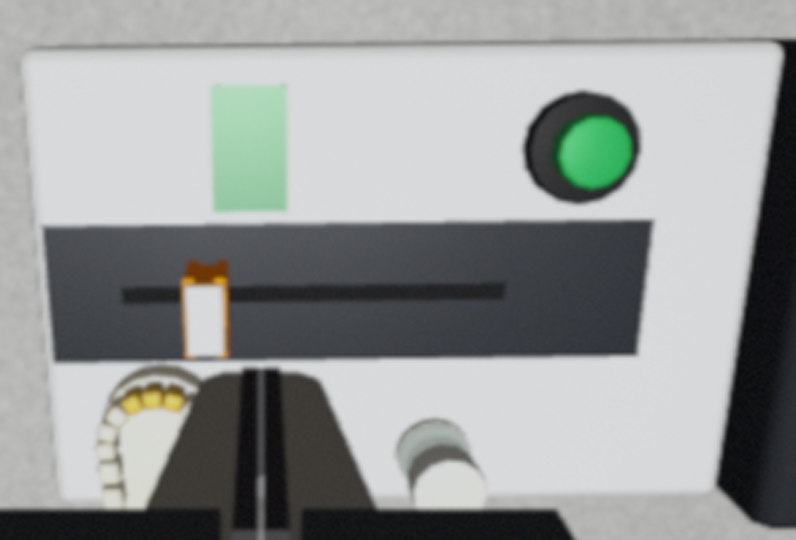

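```bash
sed -i 's/^obs=.*/obs=[((164,98.0),(-.1,-.15,.07)),((446,95.3),(-.1,.15,.07)),((375.5,136.5),(-.06,.07,.092)),((177,264.5),(.1,-.15,.07)),((421,261.5),(.1,.15,.07)),((369,134.5),(-.06,.07,.078))]/' fit.py
cat >> fit.py <<'E'
f=least_squares(lambda q:(proj("wrist",unit2w(p,[0,q[0],.106]),st)[0]-(231,198.5)),[-.08]); print(f.x, "button",unit2w(p,[-.06,.07,.092]))
print(*delta([0,-.14,.17]))
E
python3 fit.py
```

```text
[ 0.56994119 -0.08648987 -0.23503813] [-4.1 -1.1  2.7 -1.5  0.7 -0.5 -1.9  3.2  0.4  3.   2.  -0.2]
slot [[216.98782064 188.5164289 ]
 [325.16732524 187.21347904]]
[-0.00021003 -0.07724258]
[-0.07724615] button [[ 0.52789247 -0.00444169  0.092     ]]
target w [ 0.5373 -0.2226  0.17  ] tool d mm [ 69.7 -82.6  22.9] twist -0.52
```

Request:
send_rows(dp=[[0.0,-0.024,0.006],[0.0,-0.024,0.006],[0,-0.024,0.006],[0.035,0,0],[0.035,0,0],[0,0,0],[0,0,0]], twist=[-0.5,0,0,0,0,0,0], grip=[1,1,1,1,1,1,1])

```text
time: 4.45
ee_pos: [0.5376, -0.214, 0.1701]
tool_rot: [0.187, 1.549, -0.18]
force: [-0.4, -0.1, 0.1]
grip_width: 0.0004
```

```bash
python3 - <<'E'
from h import *
print(*delta([-.004,-.13,.085]))
st=robot.state(); im=optics.read_camera("wrist"); cv2.imwrite("pics/w2.png",im[:,:,::-1])
for c in ["scene","side"]:
    cv2.imwrite(f"pics/{c}2.png",optics.read_camera(c)[:,:,::-1])
a=cv2.imread("pics/scene2.png")[130:270,130:350];cv2.imwrite("pics/scene2z.png",cv2.resize(a,None,fx=3.6,fy=3.6,interpolation=cv2.INTER_CUBIC))
E
```

```text
target w [ 0.5358 -0.212   0.085 ] tool d mm [85.1  1.  -3.4] twist 0.04
```

View pics/w2.png

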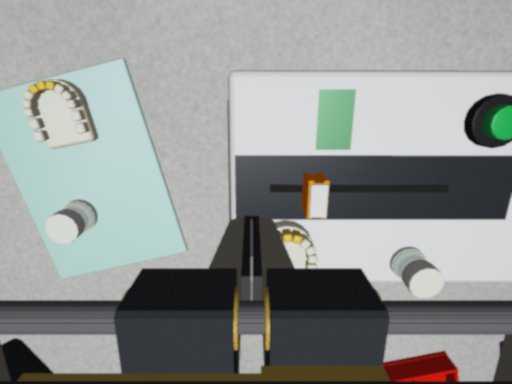

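View pics/scene2z.png

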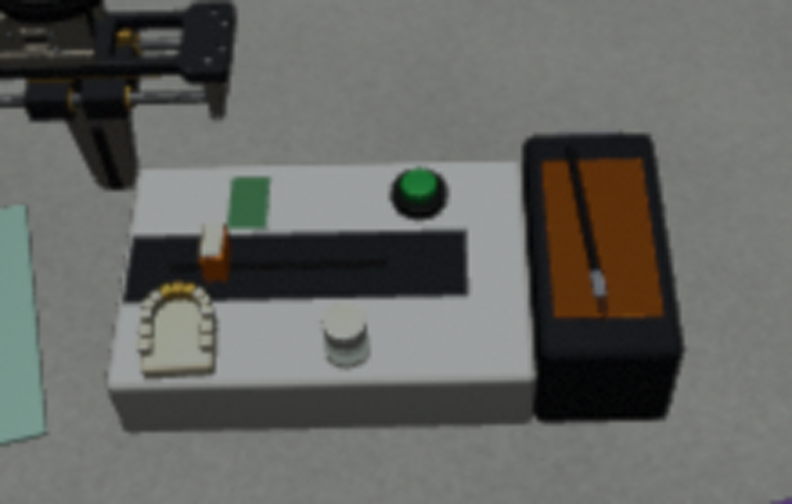

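Request:
send_rows(dp=[[0.025,0,-0.0015],[0.025,0,-0.0015],[0.02,0,0],[0.012,0,0],[0,0,0],[0,0,0]], twist=[0,0,0,0,0,0], grip=[1,1,1,1,1,1])

```text
time: 5.2
ee_pos: [0.5433, -0.2146, 0.0959]
tool_rot: [0.182, 1.533, -0.181]
force: [0.4, -0.5, 0.9]
grip_width: 0.0005
```

```bash
python3 - <<'E'
from h import *
print(*delta([-.004,-.13,.085])); print(robot.state()["force"])
im=optics.read_camera("wrist"); cv2.imwrite("pics/w3.png",im[:,:,::-1])
im=optics.read_camera("side"); cv2.imwrite("pics/s3.png",cv2.resize(im[110:280,170:350,::-1],None,fx=3.5,fy=3.5,interpolation=cv2.INTER_CUBIC))
E
```

```text
target w [ 0.5358 -0.212   0.085 ] tool d mm [10.6  0.8 -8.2] twist 0.16
[ 0.40176297 -0.53157151  0.93675372]
```

View pics/w3.png

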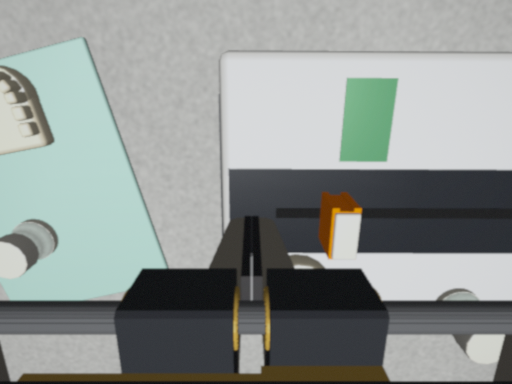

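View pics/s3.png

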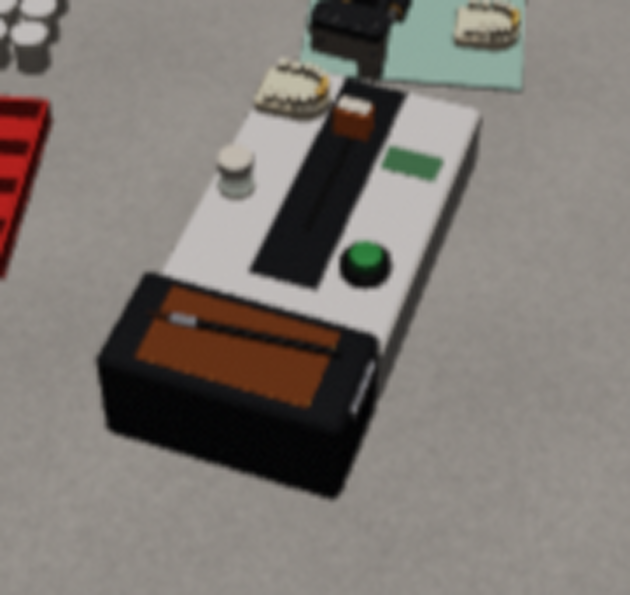

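Request:
send_rows(dp=[[0.005,0.0,-0.004],[0.005,0.0,-0.004],[0,0,0]], twist=[0,0,0], grip=[1,1,1])

```text
time: 5.6
ee_pos: [0.5362, -0.2131, 0.087]
tool_rot: [0.181, 1.53, -0.182]
force: [0.7, -0.5, -0.1]
grip_width: 0.0006
```

```bash
cat > chk.py <<'E'
from h import *
import sys
st=robot.state(); p=np.load("p.npy"); M=R.from_rotvec(st["tool_rot"]).as_matrix()
c,s=np.cos(p[2]),np.sin(p[2]); U=np.array([[c,-s,0],[s,c,0],[0,0,1]])
print("t",round(st["time"],2),"unit tcp mm",(U.T@(st["ee_pos"]-[p[0],p[1],0])*1e3).round(1),"F unit",(U.T@st["force"]).round(1),"tool axes in unit\n",(U.T@M).round(3))
if len(sys.argv)>1:
    im=optics.read_camera("wrist"); cv2.imwrite(sys.argv[1],im[:,:,::-1])
E
python3 chk.py
```

```text
t 5.6 unit tcp mm [  -3.3 -131.    87. ] F unit [ 0.8 -0.3 -0.1] tool axes in unit
 [[ 0.033 -0.003  0.999]
 [ 0.003  1.     0.003]
 [-0.999  0.003  0.033]]
```

Request:
send_rows(dp=[[0.0,0.006,0],[0.0,0.006,0],[0.0,0.006,0],[0.0,0.006,0],[0,0.004,0],[0,0,0],[0,0,0]], twist=[0,0,0,0,0,0,0], grip=[1,1,1,1,1,1,1])

```text
time: 6.3
ee_pos: [0.5436, -0.1828, 0.0873]
tool_rot: [0.181, 1.529, -0.181]
force: [-0.8, 0.0, -0.8]
grip_width: 0.0004
```

```bash
python3 chk.py pics/w4.png
```

```text
t 6.3 unit tcp mm [ -3.2 -99.8  87.3] F unit [-0.8 -0.2 -0.8] tool axes in unit
 [[ 0.034 -0.003  0.999]
 [ 0.003  1.     0.003]
 [-0.999  0.003  0.034]]
```

View pics/w4.png

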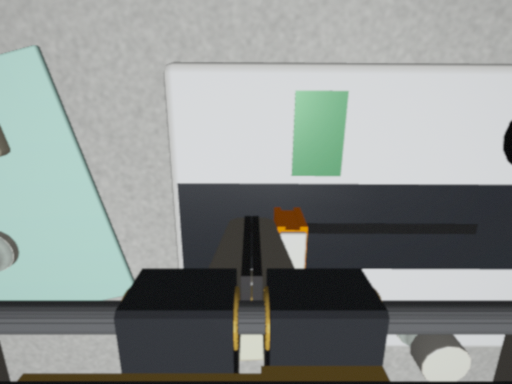

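```bash
cat > lev.py <<'E'
from h import *
import sys
st=robot.state(); p=np.load("p.npy")
u0,u1=map(float,sys.argv[1:3]); 
for off,u in ((-.008,u0),(.008,u1)):
    f=least_squares(lambda q:(proj("wrist",unit2w(p,[-.016,q[0],.106]),st)[0][0]-u),[-.08]); print("q mm",(f.x[0]-off+.095)*1e3)
E
python3 lev.py 276 307.5; python3 - <<'E'
import cv2
a=cv2.imread("pics/w4.png")[170:290,200:340];cv2.imwrite("pics/z.png",cv2.resize(a,None,fx=5,fy=5,interpolation=cv2.INTER_CUBIC))
E
```

```text
q mm 15.928044628896549
q mm 16.297360386853672
```

View pics/z.png

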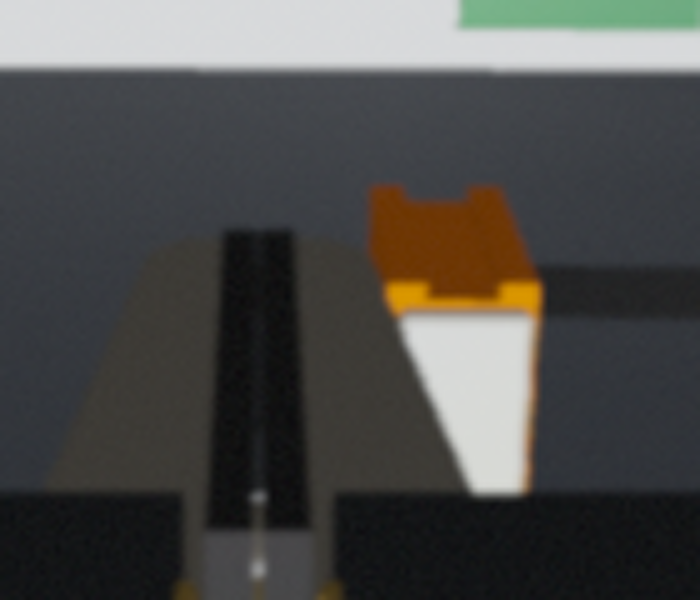

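Request:
send_rows(dp=[[0.0,0.004,0],[0.0,0.004,0],[0.0,0.002,0],[0,0,0],[0,0,0]], twist=[0,0,0,0,0], grip=[1,1,1,1,1])

```text
time: 6.85
ee_pos: [0.5459, -0.1728, 0.0873]
tool_rot: [0.181, 1.529, -0.182]
force: [0.3, -0.4, 0.1]
grip_width: 0.0001
```

```bash
python3 chk.py pics/w5.png;python3 - <<'E'
import cv2
a=cv2.imread("pics/w5.png")[170:290,200:340];cv2.imwrite("pics/z5.png",cv2.resize(a,None,fx=5,fy=5,interpolation=cv2.INTER_CUBIC))
E
```

```text
t 6.85 unit tcp mm [ -3.2 -89.6  87.3] F unit [ 0.4 -0.3  0.1] tool axes in unit
 [[ 0.034 -0.003  0.999]
 [ 0.003  1.     0.003]
 [-0.999  0.003  0.034]]
```

View pics/z5.png

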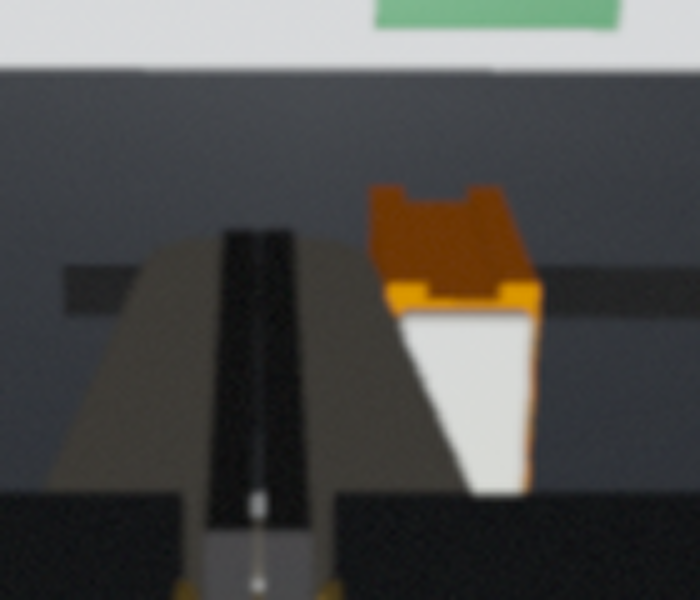

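Request:
send_rows(dp=[[0.0,0.002,0],[0.0,0.002,0],[0,0,0]], twist=[0,0,0], grip=[1,1,1])

```text
time: 7.2
ee_pos: [0.5467, -0.1699, 0.0874]
tool_rot: [0.18, 1.529, -0.183]
force: [-0.5, -1.5, -0.1]
grip_width: 0.0004
```

```bash
python3 chk.py |head -1
```

```text
t 7.2 unit tcp mm [ -3.2 -86.5  87.4] F unit [-0.1 -1.6 -0.1] tool axes in unit
```

Request:
send_rows(dp=[[0.0,0.002,0],[0,0,0]], twist=[0,0], grip=[1,1])

```text
time: 7.4
ee_pos: [0.5471, -0.1679, 0.0874]
tool_rot: [0.18, 1.529, -0.184]
force: [-0.2, -1.1, -0.5]
grip_width: 0.001
```

```bash
python3 chk.py |head -1
```

```text
t 7.4 unit tcp mm [ -3.2 -84.5  87.4] F unit [ 0.1 -1.1 -0.5] tool axes in unit
```

Request:
send_rows(dp=[[0.0,0.002,0],[0,0,0]], twist=[0,0], grip=[1,1])

```text
time: 7.6
ee_pos: [0.5477, -0.1656, 0.0874]
tool_rot: [0.18, 1.529, -0.183]
force: [-0.3, -0.2, 0.1]
grip_width: 0.0005
```

Request:
send_rows(dp=[[0.0,0.002,0],[0,0,0]], twist=[0,0], grip=[1,1])

```text
time: 7.8
ee_pos: [0.5483, -0.1629, 0.0874]
tool_rot: [0.181, 1.529, -0.183]
force: [-0.0, 0.2, -0.7]
grip_width: 0.0006
```

```bash
python3 chk.py pics/w6.png|head -1;python3 - <<'E'
import cv2
a=cv2.imread("pics/w6.png")[170:290,200:340];cv2.imwrite("pics/z6.png",cv2.resize(a,None,fx=5,fy=5,interpolation=cv2.INTER_CUBIC))
E
```

```text
t 7.8 unit tcp mm [ -3.2 -79.4  87.4] F unit [-0.1  0.2 -0.7] tool axes in unit
```

View pics/z6.png

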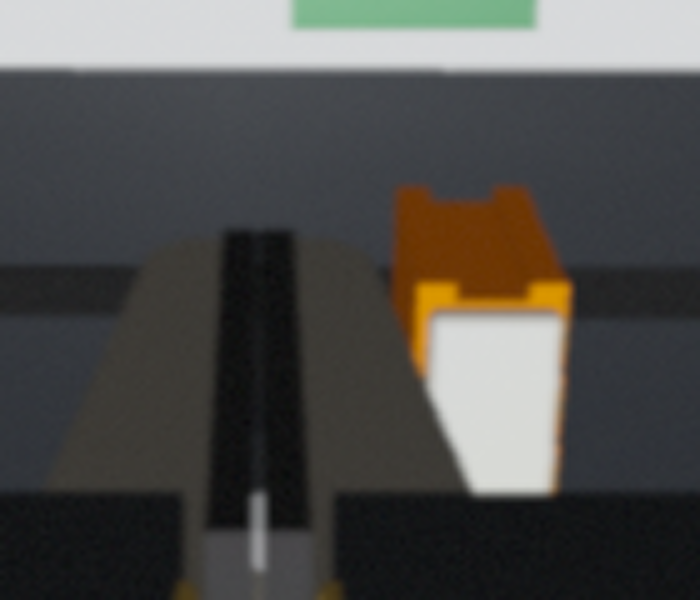

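```bash
python3 lev.py 283 314.4
```

```text
q mm 39.981282455211634
q mm 40.29949352352487
```

```bash
python3 chk.py pics/w7.png|head -1;python3 - <<'E'
import cv2
from h import *
a=cv2.imread("pics/w7.png")[170:290,200:340];cv2.imwrite("pics/z7.png",cv2.resize(a,None,fx=5,fy=5,interpolation=cv2.INTER_CUBIC))
for c in ["scene","side"]:
    cv2.imwrite(f"pics/{c}7.png",optics.read_camera(c)[:,:,::-1])
a=cv2.imread("pics/scene7.png")[150:240,160:290];b=cv2.imread("pics/scene0.png")[150:240,160:290];cv2.imwrite("pics/scene7z.png",cv2.resize(np.vstack([b,a]),None,fx=3.3,fy=3.3,interpolation=cv2.INTER_CUBIC))
E
```

```text
t 7.85 unit tcp mm [ -3.2 -79.5  87.4] F unit [-0.2 -0.7  0.9] tool axes in unit
```

View pics/z7.png

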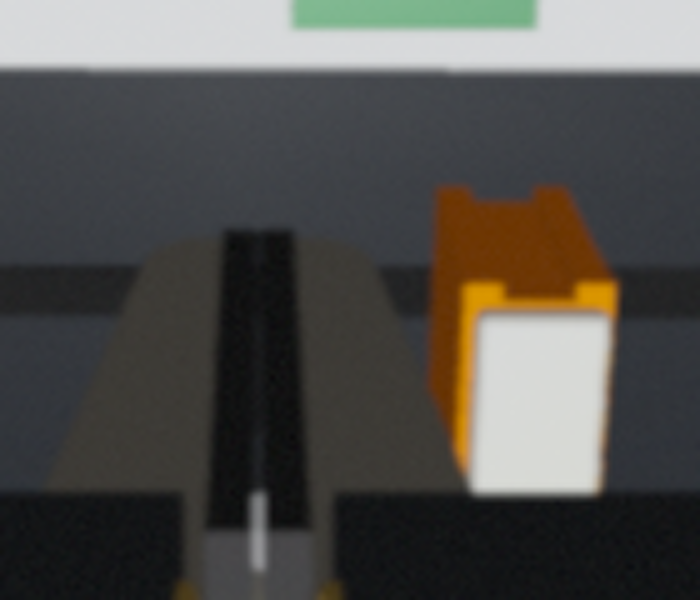

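View pics/scene7z.png

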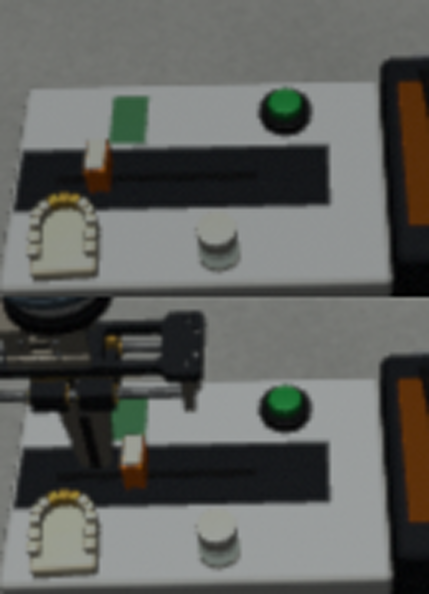

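View pics/w7.png

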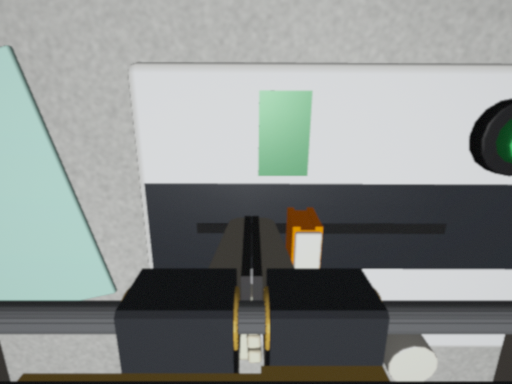

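Request:
send_rows(dp=[[0.0,0.004,0],[0.0,0.004,0],[0,0.003,0],[0,0.002,0],[0,0,0]], twist=[0,0,0,0,0], grip=[1,1,1,1,1])

```text
time: 8.5
ee_pos: [0.5513, -0.1503, 0.0875]
tool_rot: [0.179, 1.529, -0.184]
force: [-0.7, -1.8, 0.4]
grip_width: 0.0006
```

```bash
cat > z.sh <<'E'
python3 chk.py pics/w$1.png|head -1;python3 - <<P
import cv2
a=cv2.imread("pics/w$1.png")[170:290,200:340];cv2.imwrite("pics/z$1.png",cv2.resize(a,None,fx=5,fy=5,interpolation=cv2.INTER_CUBIC))
P
E
bash z.sh 8
```

```text
t 8.5 unit tcp mm [ -3.2 -66.4  87.5] F unit [-0.2 -1.9  0.4] tool axes in unit
```

View pics/z8.png

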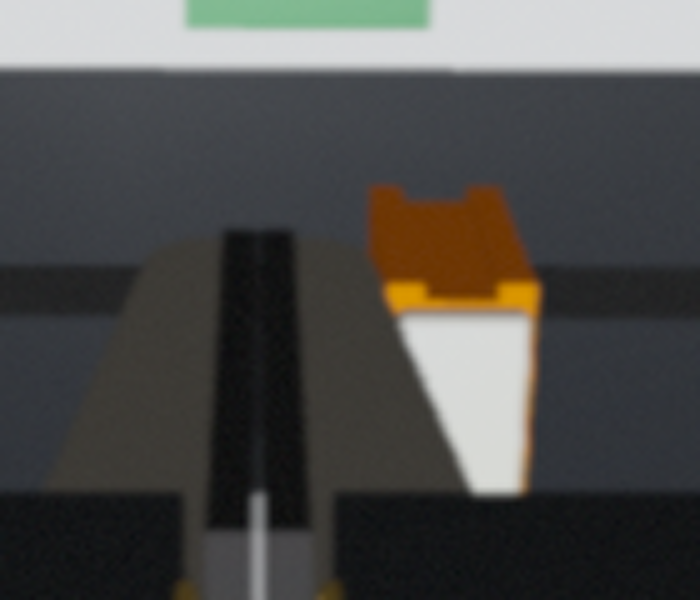

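Request:
send_rows(dp=[[0.0,0.002,0],[0.0,0.002,0],[0,0,0]], twist=[0,0,0], grip=[1,1,1])

```text
time: 8.85
ee_pos: [0.5524, -0.1459, 0.0875]
tool_rot: [0.18, 1.529, -0.184]
force: [0.6, -0.4, -0.6]
grip_width: 0.0007
```

```bash
bash z.sh 9
```

```text
t 8.85 unit tcp mm [ -3.3 -61.9  87.5] F unit [ 0.7 -0.3 -0.6] tool axes in unit
```

View pics/z9.png

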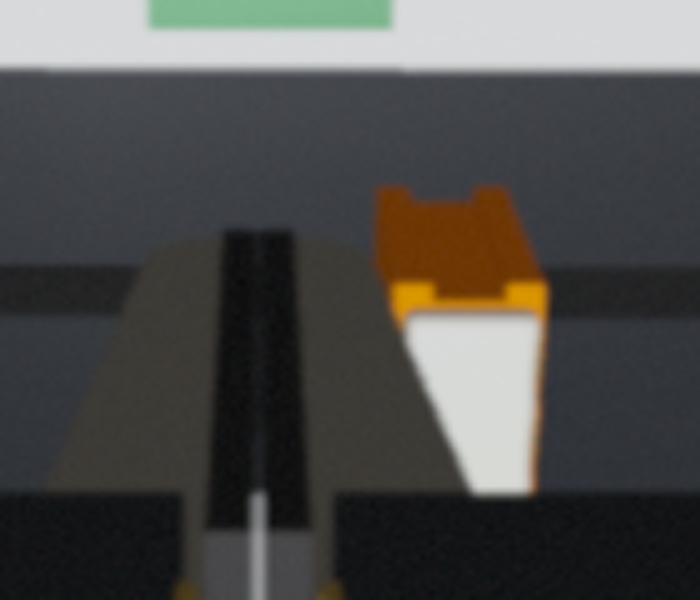

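Request:
send_rows(dp=[[0,0,0],[0,0,0],[0,0,0]], twist=[0,0,0], grip=[1,1,1])

```text
time: 9.2
ee_pos: [0.5524, -0.1456, 0.0874]
tool_rot: [0.181, 1.529, -0.183]
force: [-0.6, 0.2, -0.5]
grip_width: 0.0006
```

```bash
bash z.sh 10
```

```text
t 9.2 unit tcp mm [ -3.3 -61.6  87.4] F unit [-0.7  0.  -0.5] tool axes in unit
```

View pics/z10.png

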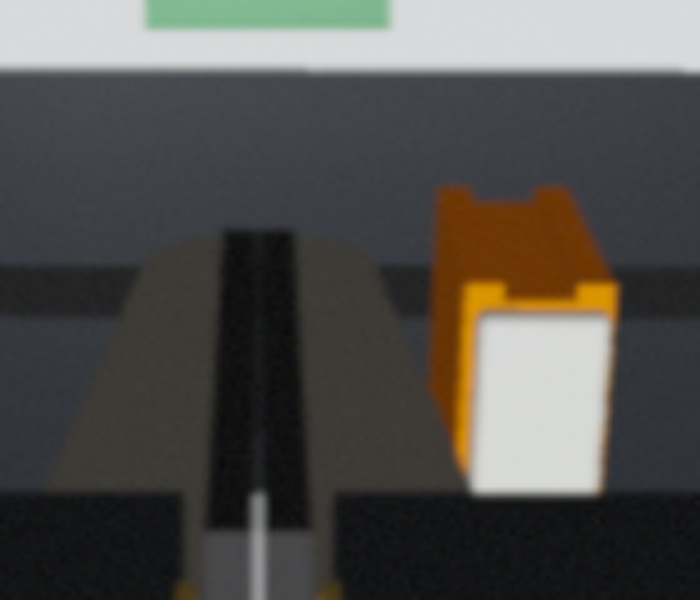

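Request:
send_rows(dp=[[0.0,0.004,0],[0.0,0.004,0],[0,0.003,0],[0,0.002,0],[0,0,0]], twist=[0,0,0,0,0], grip=[1,1,1,1,1])

```text
time: 9.75
ee_pos: [0.5555, -0.1327, 0.0875]
tool_rot: [0.179, 1.529, -0.184]
force: [-0.6, -1.9, -0.5]
grip_width: 0.0005
```

```bash
bash z.sh 11
```

```text
t 9.75 unit tcp mm [ -3.3 -48.3  87.5] F unit [-0.2 -2.  -0.5] tool axes in unit
```

View pics/z11.png

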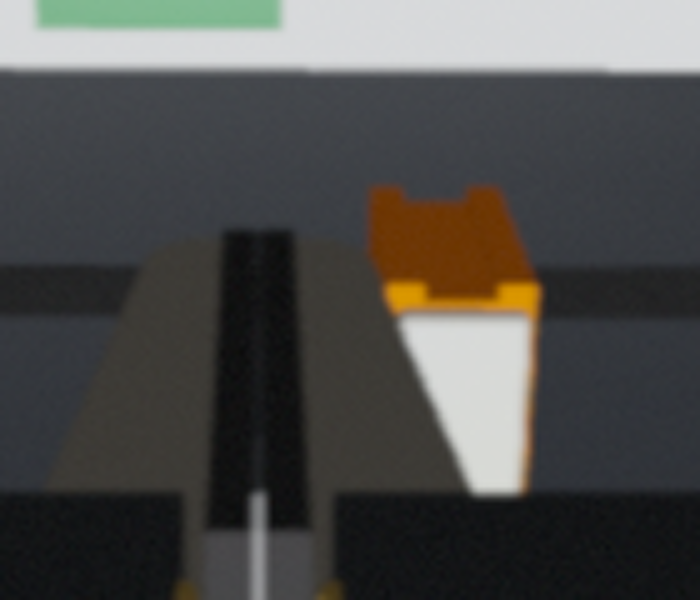

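Request:
send_rows(dp=[[0.0,0.002,0],[0.0,0.002,0],[0,0,0],[0,0,0],[0,0,0]], twist=[0,0,0,0,0], grip=[1,1,1,1,1])

```text
time: 10.3
ee_pos: [0.5566, -0.1278, 0.0875]
tool_rot: [0.18, 1.529, -0.184]
force: [0.5, 0.4, -0.1]
grip_width: 0.0002
```

```bash
bash z.sh 12
```

```text
t 10.3 unit tcp mm [ -3.3 -43.3  87.5] F unit [ 0.4  0.5 -0.1] tool axes in unit
```

View pics/z12.png

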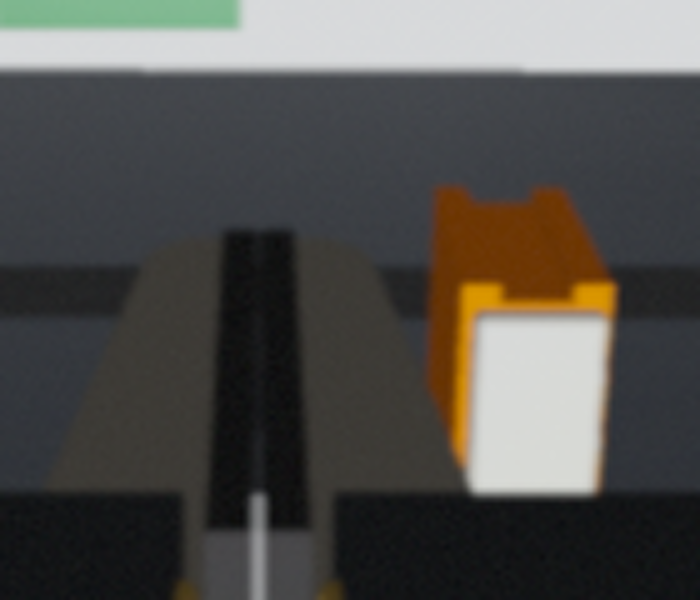

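```bash
python3 lev.py 292.2 323.3
```

```text
q mm 80.94897110976592
q mm 81.12139290915034
```

Request:
send_rows(dp=[[0,-0.01,0],[0,-0.01,0],[0,0,0],[-0.02,0,0],[-0.03,0,0],[-0.03,0,0],[-0.03,0,0],[-0.02,0,0],[0,0,0],[0,0,0]], twist=[0,0,0,0,0,0,0,0,0,0], grip=[1,1,1,1,1,1,1,1,1,1])

```text
time: 11.35
ee_pos: [0.5453, -0.1507, 0.2208]
tool_rot: [0.184, 1.532, -0.186]
force: [0.1, 0.8, -0.8]
grip_width: 0.0003
```

```bash
python3 chk.py pics/w13.png; python3 -c "
from h import *
print(*delta([-.06,.07,.15]))"
```

```text
t 11.35 unit tcp mm [ -9.1 -68.2 220.8] F unit [-0.   0.8 -0.8] tool axes in unit
 [[ 0.031  0.002  1.   ]
 [ 0.002  1.    -0.002]
 [-1.     0.002  0.031]]
target w [ 0.5279 -0.0044  0.15  ] tool d mm [ 69.3 137.9 -53.4] twist -0.12
```

View pics/w13.png

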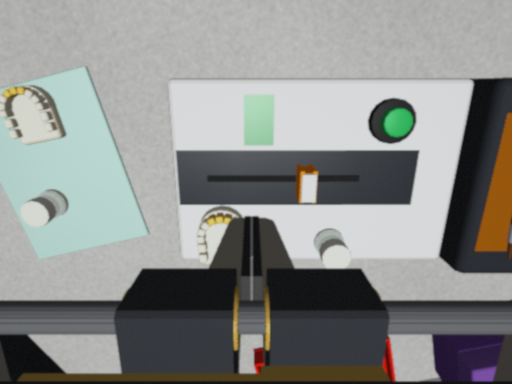

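```bash
python3 -c "
from h import *
p=np.load('p.npy');st=robot.state();print(proj('wrist',unit2w(p,[[-.06,.07,.092],[-.06,.07,.082],[0,-.013,.106]]),st))
r=look_for('wrist','start_top');print([(x['conf'],x['extent']) for x in r])
r=look_for('wrist','lever_top');print([(x['conf'],x['extent']) for x in r])"
```

```text
[[399.44527789 122.2376899 ]
 [394.73984654 121.05669848]
 [309.29825961 188.38556117]]
[(0.65, [396.9, 121.0, 31.6, 29.0])]
[(0.83, [309.7, 182.8, 20.0, 39.2])]
```

Request:
send_rows(dp=[[0.0,0.035,-0.013],[0.0,0.035,-0.013],[0.0,0.035,-0.013],[0.0,0.033,-0.013],[0.025,0,0],[0.025,0,0],[0.01,0,0],[0,0,0],[0,0,0]], twist=[0,0,0,0,0,0,0,0,0], grip=[1,1,1,1,1,1,1,1,1])

```text
time: 12.4
ee_pos: [0.5232, 0.001, 0.148]
tool_rot: [0.185, 1.547, -0.188]
force: [-0.4, 0.1, -0.3]
grip_width: 0.0004
```

```bash
python3 chk.py pics/w14.png; python3 -c "
from h import *
print(*delta([-.06,.07,.096]))
cv2.imwrite('pics/s14.png',cv2.resize(optics.read_camera('side')[110:280,170:350,::-1],None,fx=3.5,fy=3.5))"
```

```text
t 12.4 unit tcp mm [-65.8  74.2 148. ] F unit [-0.4  0.  -0.3] tool axes in unit
 [[ 0.016  0.003  1.   ]
 [-0.     1.    -0.003]
 [-1.     0.     0.016]]
target w [ 0.5279 -0.0044  0.096 ] tool d mm [52.3 -4.1  4.9] twist -0.2
```

View pics/w14.png

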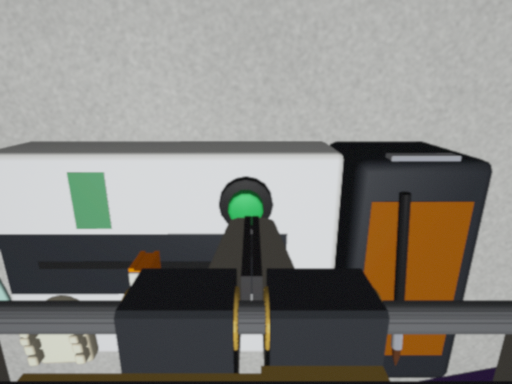

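View pics/s14.png

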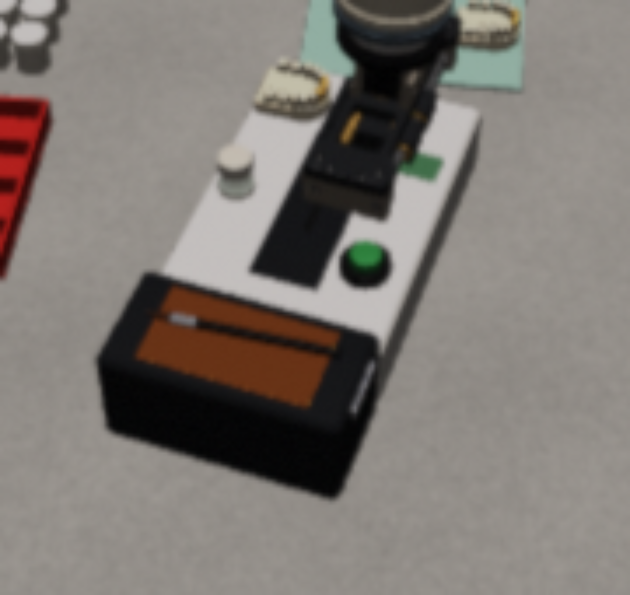

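```bash
python3 -c "
from h import *
st=robot.state()
for z in (0,.05,.09,.15):
  print((proj('side',st['ee_pos']+[0,0,z])-[170,110])*3.5)
p=np.load('p.npy');print((proj('side',unit2w(p,[-.06,.07,.092]))-[170,110])*3.5)"
```

```text
[[375.13860552 210.4878895 ]]
[[377.61293055 165.36917403]]
[[379.70957504 127.13737141]]
[[383.06991142  65.86245444]]
[[367.8792807  252.97583432]]
```

Request:
send_rows(dp=[[0.0,-0.004,0.004],[0.02,0,0],[0.02,0,0],[0.008,0,0],[0,0,0],[0,0,0]], twist=[0,0,0,0,0,0], grip=[1,1,1,1,1,1])

```text
time: 13.1
ee_pos: [0.5327, -0.0067, 0.1047]
tool_rot: [0.187, 1.536, -0.189]
force: [-0.3, -0.4, -0.9]
grip_width: 0.0003
```

```bash
python3 chk.py pics/w15.png
```

```text
t 13.1 unit tcp mm [-54.7  68.9 104.7] F unit [-0.2 -0.4 -0.9] tool axes in unit
 [[ 0.027  0.005  1.   ]
 [ 0.002  1.    -0.005]
 [-1.     0.002  0.027]]
```

View pics/w15.png

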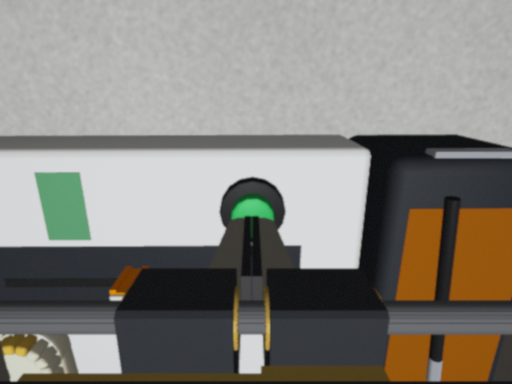

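Request:
send_rows(dp=[[0.0,0.001,-0.006],[0.005,0,-0.001],[0.004,0,0],[0.003,0,0],[0,0,0]], twist=[0,0,0,0,0], grip=[1,1,1,1,1])

```text
time: 13.65
ee_pos: [0.5271, -0.0038, 0.0937]
tool_rot: [0.187, 1.532, -0.188]
force: [0.2, 1.3, -0.5]
grip_width: 0.0003
```

```bash
python3 chk.py
```

```text
t 13.65 unit tcp mm [-61.   70.5  93.7] F unit [-0.1  1.3 -0.5] tool axes in unit
 [[ 0.03   0.005  1.   ]
 [ 0.003  1.    -0.005]
 [-1.     0.003  0.03 ]]
```

Request:
send_rows(dp=[[0.002,0,0],[0.002,0,0],[0,0,0]], twist=[0,0,0], grip=[1,1,1])

```text
time: 13.95
ee_pos: [0.5274, -0.0038, 0.0895]
tool_rot: [0.187, 1.532, -0.188]
force: [-0.1, 0.0, 3.9]
grip_width: 0.0002
```

```bash
python3 chk.py pics/w16.png
```

```text
t 13.95 unit tcp mm [-60.7  70.5  89.5] F unit [-0.1  0.   3.9] tool axes in unit
 [[ 0.03   0.005  1.   ]
 [ 0.003  1.    -0.005]
 [-1.     0.003  0.03 ]]
```

View pics/w16.png

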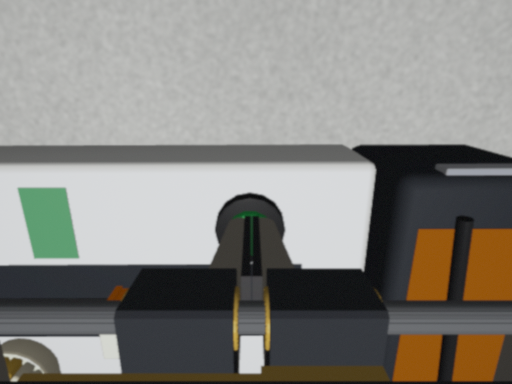

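Request:
send_rows(dp=[[0.0015,0,0],[0.0015,0,0],[0,0,0]], twist=[0,0,0], grip=[1,1,1])

```text
time: 14.3
ee_pos: [0.5273, -0.0038, 0.0868]
tool_rot: [0.187, 1.533, -0.188]
force: [-1.4, 0.6, 5.0]
grip_width: 0.0002
```

Request:
send_rows(dp=[[0.001,0,0],[0,0,0]], twist=[0,0], grip=[1,1])

```text
time: 14.5
ee_pos: [0.5274, -0.0038, 0.0865]
tool_rot: [0.187, 1.533, -0.188]
force: [-2.5, -0.3, 4.0]
grip_width: 0.0005
```

Request:
send_rows(dp=[[0.001,0,0],[0,0,0]], twist=[0,0], grip=[1,1])

```text
time: 14.7
ee_pos: [0.5274, -0.0038, 0.0866]
tool_rot: [0.187, 1.533, -0.188]
force: [-3.9, 0.5, 5.6]
grip_width: 0.0004
```

Request:
send_rows(dp=[[0.003,0,0],[0.003,0,0]], twist=[0,0], grip=[1,1])

```text
time: 14.9
ee_pos: [0.5277, -0.0037, 0.0855]
tool_rot: [0.187, 1.533, -0.188]
force: [-19.6, 0.1, 58.3]
grip_width: 0.0005
```

Request:
send_rows(dp=[[0.005,0,0],[0.005,0,0]], twist=[0,0], grip=[1,1])

```text
time: 15.1
ee_pos: [0.5278, -0.0038, 0.0851]
tool_rot: [0.187, 1.533, -0.188]
force: [-28.1, 0.8, 81.1]
grip_width: 0.0005
```

Request:
send_rows(dp=[[-0.005,0,0],[-0.01,0,0],[-0.03,0,0],[-0.03,0,0],[-0.03,0,0],[-0.03,-0.02,0],[0,-0.03,0],[0,-0.03,0],[0,-0.03,0],[0,-0.02,0],[0,0,0],[0,0,0]], twist=[0,0,0,0,0,0,0,0,0,0,0,0], grip=[1,1,1,1,1,1,1,1,1,1,1,1])

```text
time: 16.3
ee_pos: [0.4938, -0.1337, 0.2284]
tool_rot: [0.186, 1.526, -0.188]
force: [1.3, 0.6, 0.1]
grip_width: 0.0007
```

```bash
python3 chk.py pics/w17.png; python3 - <<'E'
from h import *
st=robot.state(); p=np.load('p.npy')
print(proj('wrist',unit2w(p,[[-.06,.07,.092],[0,-.013,.106]]),st))
r=look_for('wrist','lever_top');print([(x['conf'],x['extent']) for x in r])
r=look_for('wrist','start_top');print([(x['conf'],x['extent']) for x in r])
E
```

```text
t 16.3 unit tcp mm [-63.1 -63.7 228.4] F unit [1.1 0.9 0.1] tool axes in unit
 [[ 0.036  0.004  0.999]
 [ 0.003  1.    -0.004]
 [-0.999  0.003  0.036]]
[[383.63161434 175.04756909]
 [300.35409841 235.58466138]]
[(0.7, [302.0, 227.9, 18.3, 39.1])]
[(0.63, [380.9, 172.6, 26.5, 30.7])]
```

View pics/w17.png

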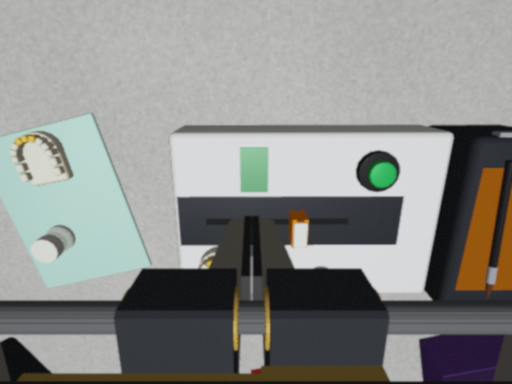

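```bash
python3 - <<'E'
from h import *
im=optics.read_camera("side"); optics.read_camera("scene"); cv2.imwrite("pics/side18.png",im[:,:,::-1])
a=cv2.imread("pics/side0.png")
for c in ["cup","cast_deck","jar_deck","brush","cast_glass","jar_glass"]:
    print(c,[(round(float(x['conf']),2),np.round(x['extent'],1).tolist()) for x in look_for("side",c)[:2]])
d=np.abs(im[:,:,::-1].astype(int)-a).max(2)>40
print(np.argwhere(d)[:, ::-1].min(0) if d.any() else 0, d[100:330,60:330].sum())
E
```

```text
cup []
cast_deck [(0.73, [254.1, 135.6, 19.6, 16.7])]
jar_deck [(0.7, [235.2, 157.5, 10.4, 18.4])]
brush [(0.56, [240.6, 206.1, 45.1, 13.7]), (0.18, [310.1, 118.8, 18.7, 11.0])]
cast_glass [(0.64, [308.3, 117.5, 18.2, 14.0])]
jar_glass []
[258   0] 537
```

View pics/side18.png

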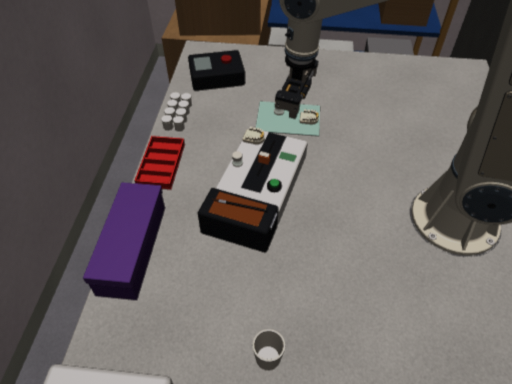

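Nothing else has moved, the lever is in the third detent and the button has come back up.

```bash
python3 -c "
from workcell import robot
print(robot.sign_off())"
```

```text
the job is handed in; nothing more can be done
None
```

I pushed the lever with the closed fingertips through three clicks and left it in the third detent. I then pressed the green button fully down, let go, backed off clear and handed the job in at about 16 s.

- **Lever:** I saw each of the three jumps in the wrist camera, and the fingers stopped about 8 mm short of the lever after the third. The camera put it at about 81 mm of travel (82 mm nominal). A last picture, after the button press, also showed it within about 1 mm of the third detent.
- **Button:** The tip went from about 92 mm (button up) down to about 85 mm, where it stopped hard. The button was back up in the last picture.
- **Force on the button:** The wrist force rose to about 81 N at the bottom, because my last two push steps were too large. That is more than intended. It stayed under the 120 N wrist limit at every reading, and only the fingertips were touching.
- **Bystanders:** In the last side picture the deck cast, deck jar, glass cast, brush and cup look unmoved. The network did not report the cup (I could see it in the picture) or the jar on the glass. That jar was partly behind the arm in the side view, but the last wrist picture showed it standing upright on the glass plate.

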